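# Clamp the deckle on the papermaking board

### The arm

A 6-joint arm with a two-finger parallel gripper is mounted at the origin on the work surface. World frame = base frame: x ahead of the robot, y to its left, z up, the work surface at z = 0. Lengths are in m, angles in rad, forces in N, time in s.
With the tool pointing down it reaches from about 0.25 to 0.725 m from the base axis. Payload 4 kg.
Tool frame: the origin (TCP) lies between the finger pads; the fingertips stand 11 mm ahead of it and the grasp point (between the pads) lies 8 mm behind it (bot.tip_extent is the distance from the TCP to the fingertips, in m); z points along the fingers, y is the line along which they close (so a half turn about z gives the same grasp; the last joint's range is limited). The gripper opens to 85 mm and grips with 20 to 120 N. Pads are 22 mm wide; open, the fingers measure 114 mm over their backs; the gripper's body (76 mm by 85 mm) begins 54 mm behind the grasp point. The pads swing forward as they close: fully open they stand 13 mm farther back than shut.
Start: joints at [-1.163, 0.241, 0.005, 1.335, 0, 1.571], TCP at [0.198, -0.459, 0.216] pointing down, gripper open.
Joint ranges: [-2.72, 2.72], [-1.05, 1.87], [-1.09, 1.28], [-1.99, 2.15], [-1.42, 1.44], [-3.14, 3.14]. Speed limits (rad/s): [2.79, 2.79, 3.14, 3.14, 3.14, 3.14].

### API

Orientations are given as a unit quaternion [x, y, z, w].
In Python, from workcell import bot gives the robot as it stands. The module is installed in compiled form; this text tells all that it offers.
- The arm moves only by the tool drive_tool, never from a script. Its argument "rows" is a list of rows, each an object of numbers: "dx", "dy", "dz": the shift along the tool's x, y, z in units of 50 mm (1.0 is 50 mm); "wx", "wy", "wz": the turn, a rotation vector about the tool's x, y, z in units of 5 degrees (1.0 is 5 degrees); "hand": the finger opening in mm, from 0 to 85.4. A call has 1 to 20 rows; each row is the pose to reach, as a shift and turn from the pose commanded when the call began, along the tool's axes at that moment; what a row does not reach only later rows make up. A row lasts 1/10 s, in which the tool goes at most 50 mm and 8.59 degrees, less where a joint would pass 70% of its speed; a pose out of reach is approached as far as the arm can. A call with a gripper value outside its range is refused whole. The fingers move at their own pace and stop on an object; the grip force is fixed at half the most. Time passes only in rows, so rows that repeat a pose let the fingers close. It gives the time, the measured TCP pose, the force, the opening and the grip force at its end, in the units of the state.
- bot.get_obs(): the state, without advancing time (a new reading comes with each control period).
- bot.camera(name): name is "scene" or "top" or "wrist"; returns the picture (420x560x3 uint8, red, green, blue); there is no depth.
- bot.get_calibration(name): a dict with "vfov" (degrees; the focal length in pixels is half the picture's height over the tangent of half this angle, whatever the lens; pixels are square), "cx", "cy" (the principal point, pixels), "origin" and "rotation" of the camera in the world; the wrist camera has in their place "mount" (4x4, takes a point from camera to tool coordinates, whose origin is the TCP and whose axes are the flange's). Camera axes: x right, y up, looking along -z (the intrinsics and any distortion apply to the point x, -y, -z); pixel columns grow to the right and rows downward; lengths in m; the calibration is good to about 2 mm. A picture is of the moment at which its call begins: read the wrist's pose just before it. get_calibration takes no time and is no camera call.
- bot.job_done(): hands the job in; it is judged then, once.
Trained networks look in the newest picture that a camera, given by its name, has taken for a name from the list of things; names that differ only in an ending like _2 or _b are one class to them, and where a whole thing is asked for, a point or a joint stands for the part that bears it (a point fixed in the world has none). Each returns a list of dicts, best first, with "score" (0 to 1); they miss things now and then, are a little off and sometimes report something else, mostly with a low value. They report only what shows in the picture. A call takes as long as a camera call. They do not tell look-alikes from the thing itself.
- bot.look_for(camera, thing): "extent" ([centre column, centre row, width, height] in pixels, round what is visible of it).
- bot.outline_of(camera, thing): "region" (420x560 bool, what is visible of it) and "extent" ([centre column, centre row, width, height] in pixels, round what is visible of it).
The state is a dict: "clock": time; "joint_pos": joint angles; "joint_vel": joint speeds; "tau": joint torques, N m; "eef_pos": TCP position; "tool_rot": TCP orientation; "ft_force": force on the tool from outside, world axes, zero at the start; "ft_torque": the same for the moment, N m; "grip_width": finger opening in m; "grasp_force": force on a finger pad.
Only numpy, scipy, OpenCV 4.12 (cv2) and the standard library are available. Lean on these libraries where they do the work, as an engineer would, in place of code of your own. Each camera call takes 0.05 s, during which the arm holds its last target. There are 200 camera calls.

### The job

Without picking anything up, push the wooden deckle frame across the board until its far rail lies flush against the fence. Then push the knobs of the two toggle clamps over centre, in either order, so that both snap shut and their feet hold the deckle's side rails down. Do not lift or tip the deckle, and leave the other things where they stand.

Things in the scene. Friction and masses are not known exactly. Their poses are not given: they have to be found in the camera images.
- board: white board fixed on the table, 270 mm (x) by 400 mm (y) by 20 mm; origin: centre of its underside; x points away from the robot to the fence, y left. The fence is a fixed wooden bar 200 mm long (y) rising 22 mm above the board's top; its near face, where the deckle belongs, is the board's plane x = +95 mm
- deckle: loose pale wooden frame flat on the board, 150 mm (x) by 190 mm (y), 25 mm tall, rails 25 mm wide, 0.2 to 0.42 kg; origin: centre of its underside; x points to its far rail. Starts about 20 to 45 mm short of the fence, turned up to 0.1 rad. One end may meet the fence first: then a push on the near rail opposite the end that lags turns it flush
- deckle_far_left (a point): left point on the outer (far) face of the deckle's far rail: 75 mm ahead, 85 mm left of its centre, half way up
- deckle_far_right (a point): right point on the same face: 75 mm ahead, 85 mm right of its centre, half way up
- left_clamp: fixed steel base of the left toggle clamp, on the board beside the deckle's left rail, 147 mm left of the board's middle line, anywhere along the rail; plate 50 x 50 mm, two cheeks 53 mm tall; origin: between the cheeks on the board's top; x points level at the deckle (the board's -y), z up; the lever's pivot is 42 mm above the origin, axis along y
- left_lever (a joint): left lever's angle (rad). 0: open, handle leaning 0.65 rad outward from the deckle; grows as it swings inward. A spring drives it away from dead centre (0.6, about upright) to the side it is on: about 5 N at the knob moves it off its stop, less nearer centre; past it, it snaps by itself to about 1.2, its rubber foot pressing on the deckle's side rail with about 5 N (no rail under it: 1.28)
- left_knob (a point): centre of the black ball knob, 28 mm across, at the end of the left lever, 90 mm from the pivot on a round steel shank 12 mm thick; open: 54 mm outward of the pivot and 114 mm above the board's top; upright: 132 mm above it; closed: 47 mm inward of the pivot and 119 mm above it
- right_clamp: fixed steel base of the right toggle clamp, on the board beside the deckle's right rail, 147 mm right of the board's middle line, anywhere along the rail; plate 50 x 50 mm, two cheeks 53 mm tall; origin: between the cheeks on the board's top; x points level at the deckle (the board's +y), z up; the lever's pivot is 42 mm above the origin, axis along y
- right_lever (a joint): right lever's angle (rad). 0: open, handle leaning 0.65 rad outward from the deckle; grows as it swings inward. A spring drives it away from dead centre (0.6, about upright) to the side it is on: about 5 N at the knob moves it off its stop, less nearer centre; past it, it snaps by itself to about 1.2, its rubber foot pressing on the deckle's side rail with about 5 N (no rail under it: 1.28)
- right_knob (a point): centre of the black ball knob, 28 mm across, at the end of the right lever, 90 mm from the pivot on a round steel shank 12 mm thick; open: 54 mm outward of the pivot and 114 mm above the board's top; upright: 132 mm above it; closed: 47 mm inward of the pivot and 119 mm above it
- pot: bystander, leave alone: small white ceramic cup, 48 mm across, 50 mm tall, standing on the near left corner of the board; origin: centre of the underside
- block: bystander, leave alone: wooden pressing block 40 x 60 x 35 mm on the near right corner of the board; origin: centre of the underside
- jar: bystander, leave alone: glass jar with a steel cap, 64 mm across, 90 mm tall, on the table left of the board; origin: centre of the underside
- roller: bystander, leave alone: hand roller, rubber drum 110 mm long and 32 mm thick with a wooden handle, lying on the table to the left; origin: on the underside
- brush: bystander, leave alone: hand brush lying on the table right of the board; origin: on the underside
- bowl: bystander, leave alone: white ceramic bowl 100 mm across, 45 mm tall, on the table to the right; origin: centre of the underside
Things that resemble listed ones, but are neither listed nor needed, are in the scene too. What is shaped like the deckle but orange or red is not meant.

How it is judged:
By the outcome, as a careful person would: the job done as asked, in the order asked, and still so for the second after the job is handed in, with the robot touching nothing.
It also fails if it takes over 64 s, if anything falls off the work surface, if the arm or the gripper's body presses on something with over 40 N, if the wrist force passes 120 N, or if a joint passes its speed limit or range.

## Working session

There is one attempt and no reset: what is moved stays moved. The work goes in short steps, Python scripts to look and compute and a tool call to move; the robot and the scene stay as the last step left them, time stands still between calls to the robot, and variables do not carry over. Pictures are saved under pics/ and viewed, at most 10 in all, crops included, and the job is handed in when it is done.

Besides the shell and the picture viewer there is one more tool, called after ">>>" as name(argument=value, ...), one argument or row to a line, values as JSON. drive_tool: Moves the arm, as the interface text tells. Its arguments: {"type":"object","properties":{"rows":{"type":"array","items":{"type":"object","properties":{"dx":{"type":"number"},"dy":{"type":"number"},"dz":{"type":"number"},"wx":{"type":"number"},"wy":{"type":"number"},"wz":{"type":"number"},"hand":{"type":"number"}}}}},"required":["rows"]}

```bash
mkdir -p pics
python3 - <<'E'
from workcell import bot
import cv2
for n in ("top","scene"):
    im=bot.camera(n); cv2.imwrite(f"pics/{n}0.png",cv2.resize(im[:,:,::-1],None,fx=1.42,fy=1.42))
    c=bot.get_calibration(n); print(n,c)
    for t in ("board","deckle","left_clamp","right_clamp","left_knob","right_knob","pot","block"):
        print(t,[(round(d["score"],2),[round(float(v)) for v in d["extent"]]) for d in bot.look_for(n,t)][:3])
o=bot.get_obs();print(o["clock"],o["eef_pos"],o["tool_rot"],bot.tip_extent)
E
```

```text
top {'vfov': 50.24086048158367, 'cx': 283.4321607608062, 'cy': 208.56615397635204, 'origin': array([0.40829826, 0.0162733 , 1.16430415]), 'rotation': array([-0.0161482 ,  0.02177182,  0.70979431, -0.70388725])}
board [(0.89, [267, 175, 160, 116])]
deckle [(0.72, [392, 282, 87, 95]), (0.61, [266, 174, 73, 63])]
left_clamp [(0.69, [201, 184, 48, 26])]
right_clamp [(0.85, [336, 167, 46, 20]), (0.31, [442, 192, 36, 75])]
left_knob [(0.85, [199, 181, 54, 24]), (0.49, [125, 199, 35, 30])]
right_knob [(0.63, [333, 163, 47, 15]), (0.54, [125, 199, 36, 30])]
pot [(0.86, [203, 219, 20, 21]), (0.57, [268, 173, 72, 63]), (0.15, [125, 199, 35, 29])]
block [(0.97, [335, 213, 24, 18])]
scene {'vfov': 51.626377607501446, 'cx': 279.14706353157993, 'cy': 210.7653453350235, 'origin': array([ 1.40138253, -0.15072046,  0.94640114]), 'rotation': array([0.31000161, 0.26334289, 0.5928357 , 0.69505061])}
board [(0.7, [305, 258, 156, 94])]
deckle [(0.97, [301, 246, 70, 47]), (0.89, [360, 181, 61, 42]), (0.73, [190, 204, 70, 50])]
left_clamp [(0.76, [356, 223, 37, 45])]
right_clamp [(0.7, [245, 247, 42, 36])]
left_knob [(0.86, [358, 215, 38, 24])]
right_knob [(0.63, [246, 240, 42, 20])]
pot [(0.63, [346, 205, 12, 17])]
block [(0.53, [239, 230, 23, 22])]
0.9 [ 0.1982992  -0.45898931  0.2161357 ] [9.79284219e-01 2.02490537e-01 6.62741678e-06 1.08415175e-05] 0.011
```

View pics/top0.png

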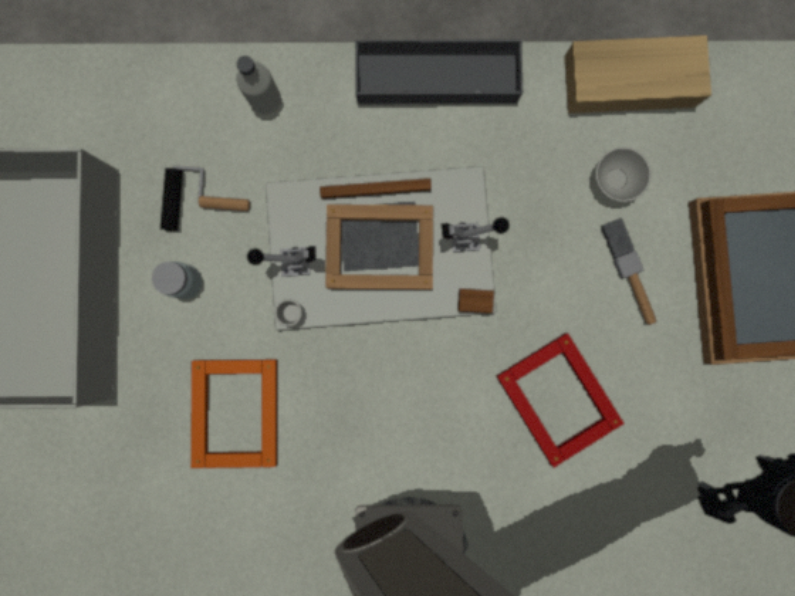

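View pics/scene0.png

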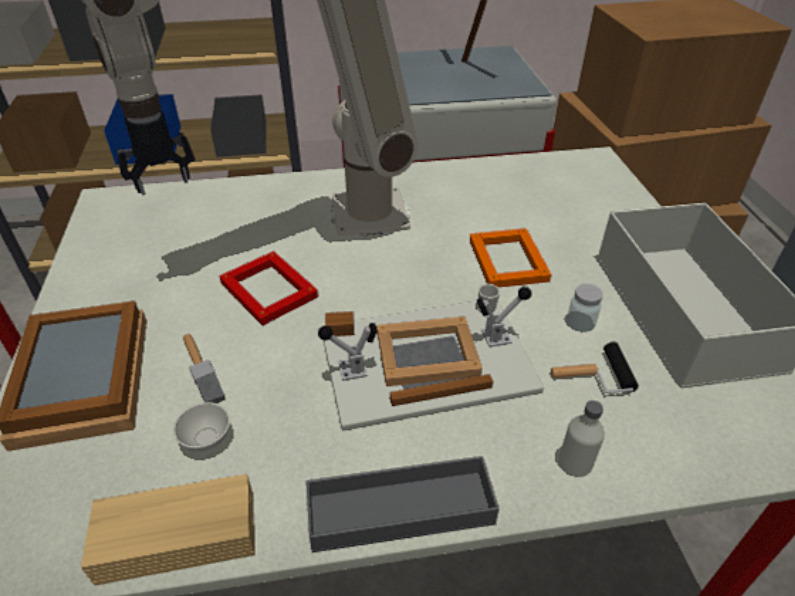

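The top view shows three frames: pale wood at (380,247) on the board, orange at (234,414) and red at (560,400). The pale one on the board fits the description. The board corners are near (267,184), (484,168), (494,314) and (276,329), and the knobs are at (255,257) and (501,226). I'll confirm the frame in an enlarged crop.

```bash
cat > h.py <<'E'
from workcell import bot
import numpy as np, cv2
from scipy.spatial.transform import Rotation as R
def ray(n,px,z):
    """world point at height z seen at pixel px of fixed camera n"""
    c=bot.get_calibration(n); f=210/np.tan(np.radians(c["vfov"]/2))
    d=R.from_quat(c["rotation"]).apply([(px[0]-c["cx"])/f,-(px[1]-c["cy"])/f,-1]); o=np.array(c["origin"])
    return o+d*(z-o[2])/d[2]
def proj(n,P):
    c=bot.get_calibration(n); f=210/np.tan(np.radians(c["vfov"]/2))
    p=R.from_quat(c["rotation"]).inv().apply(np.atleast_2d(P)-np.array(c["origin"]))
    return np.c_[c["cx"]-f*p[:,0]/p[:,2],c["cy"]+f*p[:,1]/p[:,2]]
E
python3 - <<'E'
from h import *
im=bot.camera("top"); cv2.imwrite("pics/crop1.png",cv2.resize(im[105:245,170:365,::-1],None,fx=4,fy=4,interpolation=cv2.INTER_CUBIC))
s=1/1.42
for n,p,z in [("bFL",(267,184),.02),("bFR",(484,168),.02),("bNR",(494,314),.02),("bNL",(276,329),.02),("lk",(255,257),.134),("rk",(501,226),.134)]:
    print(n,ray("top",np.array(p)*s,z).round(4))
print(bot.get_calibration("top").keys())
E
```

```text
bFL [0.6757 0.2512 0.02  ]
bFR [ 0.7025 -0.1438  0.02  ]
bNR [ 0.4362 -0.1577  0.02  ]
bNL [0.4125 0.2343 0.02  ]
lk [0.5293 0.2469 0.134 ]
rk [ 0.5771 -0.1541  0.134 ]
dict_keys(['vfov', 'cx', 'cy', 'origin', 'rotation'])
```

View pics/crop1.png

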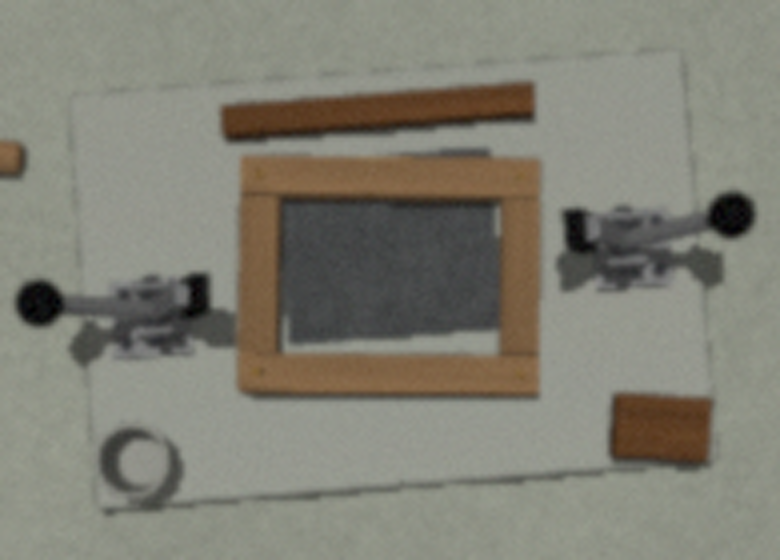

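Run:
```python
from h import *
q=lambda c,z: ray("top",((np.array(c)+.5)/4-.5)+[170,105],z)
bc=np.array([q(c,.02)[:2] for c in [(71,97),(684,52),(714,466),(103,509)]])
L=np.array([[135,200],[135,-200],[-135,-200],[-135,200]])/1e3
m=bc.mean(0);H=L.T@(bc-m);U,S,V=np.linalg.svd(H);Rm=V.T@U.T
print("board",m.round(4),np.arctan2(Rm[1,0],Rm[0,0]).round(4)); res=(bc-m)@Rm-L;print("res mm",(res*1e3).round(1))
np.savez("board.npz",m=m,R=Rm)
for n,c,z in [("fenceL",(225,140),.042),("fenceR",(534,120),.042),("dFL",(242,158),.045),("dFR",(540,158),.045),("dNR",(538,396),.045),("dNL",(239,393),.045),("lk",(39,303),.134),("rk",(731,215),.134),("pot",(140,468),.07),("blkFL",(614,395),.055),("blkNL",(611,459),.055)]:
    p=q(c,z)[:2]; print(n,p.round(4),"board mm",((p-m)@Rm*1e3).round(1))
```

```text
board [0.5575 0.0458] 0.0656
res mm [[-1.7 -1.2]
 [-0.9  1.8]
 [ 0.5  4.3]
 [ 2.  -4.9]]
fenceL [0.6442 0.1511] board mm [93.4 99.4]
fenceR [ 0.6556 -0.0444] board mm [ 92.  -96.4]
dFL [0.6321 0.14  ] board mm [80.6 89.2]
dFR [ 0.6307 -0.0478] board mm [ 66.9 -98.1]
dNR [ 0.4803 -0.0448] board mm [-83.  -85.4]
dNL [0.4837 0.1422] board mm [-67.3 101.1]
lk [0.5307 0.2474] board mm [-13.6 202.9]
rk [ 0.5789 -0.1531] board mm [   8.3 -199.9]
pot [0.4367 0.1999] board mm [-110.5  161.7]
blkFL [ 0.4799 -0.0915] board mm [ -86.4 -131.9]
blkNL [ 0.4402 -0.0891] board mm [-125.9 -126.9]
```

The crop confirms the pale frame: its far rail is at about 13 mm (left) and 27 mm (right) short of the fence, so it is turned about -0.075 rad relative to the board. The board is centred at (0.5575, 0.0458) with a yaw of about 0.0625. I'll square the open gripper to the board behind the near rail.

>>> drive_tool(
  rows=[
    {"dx": 8.64, "dy": -7.16, "wz": 3.95, "hand": 85},
    {"dx": 8.64, "dy": -7.16, "wz": 3.95, "hand": 85},
    {"dx": 8.64, "dy": -7.16, "wz": 3.95, "hand": 85},
    {"dx": 8.64, "dy": -7.16, "wz": 3.95, "hand": 85},
    {"dx": 8.64, "dy": -7.16, "wz": 3.95, "hand": 85},
    {"dx": 8.64, "dy": -7.16, "wz": 3.95, "hand": 85},
    {"dx": 8.64, "dy": -7.16, "wz": 3.95, "hand": 85},
    {"dx": 8.64, "dy": -7.16, "wz": 3.95, "hand": 85},
    {"dx": 8.64, "dy": -7.16, "wz": 3.95, "hand": 85},
    {"dx": 8.64, "dy": -7.16, "wz": 3.95, "hand": 85},
    {"dx": 8.64, "dy": -7.16, "wz": 3.95, "hand": 85},
    {"dx": 8.64, "dy": -7.16, "wz": 3.95, "hand": 85},
    {"dx": 8.64, "dy": -7.16, "wz": 3.95, "hand": 85},
    {"dx": 8.64, "dy": -7.16, "wz": 3.95, "hand": 85},
    {"dx": 8.64, "dy": -7.16, "wz": 3.95, "hand": 85},
    {"dx": 8.64, "dy": -7.16, "wz": 3.95, "hand": 85},
  ],
)

```text
invalid input at $.rows[0]: expected keys dx, dy, dz, wx, wy, wz, hand
```

>>> drive_tool(
  rows=[
    {"dx": 8.64, "dy": -7.16, "dz": 0, "wx": 0, "wy": 0, "wz": 3.95, "hand": 85},
    {"dx": 8.64, "dy": -7.16, "dz": 0, "wx": 0, "wy": 0, "wz": 3.95, "hand": 85},
    {"dx": 8.64, "dy": -7.16, "dz": 0, "wx": 0, "wy": 0, "wz": 3.95, "hand": 85},
    {"dx": 8.64, "dy": -7.16, "dz": 0, "wx": 0, "wy": 0, "wz": 3.95, "hand": 85},
    {"dx": 8.64, "dy": -7.16, "dz": 0, "wx": 0, "wy": 0, "wz": 3.95, "hand": 85},
    {"dx": 8.64, "dy": -7.16, "dz": 0, "wx": 0, "wy": 0, "wz": 3.95, "hand": 85},
    {"dx": 8.64, "dy": -7.16, "dz": 0, "wx": 0, "wy": 0, "wz": 3.95, "hand": 85},
    {"dx": 8.64, "dy": -7.16, "dz": 0, "wx": 0, "wy": 0, "wz": 3.95, "hand": 85},
    {"dx": 8.64, "dy": -7.16, "dz": 0, "wx": 0, "wy": 0, "wz": 3.95, "hand": 85},
    {"dx": 8.64, "dy": -7.16, "dz": 0, "wx": 0, "wy": 0, "wz": 3.95, "hand": 85},
    {"dx": 8.64, "dy": -7.16, "dz": 0, "wx": 0, "wy": 0, "wz": 3.95, "hand": 85},
    {"dx": 8.64, "dy": -7.16, "dz": 0, "wx": 0, "wy": 0, "wz": 3.95, "hand": 85},
    {"dx": 8.64, "dy": -7.16, "dz": 0, "wx": 0, "wy": 0, "wz": 3.95, "hand": 85},
    {"dx": 8.64, "dy": -7.16, "dz": 0, "wx": 0, "wy": 0, "wz": 3.95, "hand": 85},
    {"dx": 8.64, "dy": -7.16, "dz": 0, "wx": 0, "wy": 0, "wz": 3.95, "hand": 85},
    {"dx": 8.64, "dy": -7.16, "dz": 0, "wx": 0, "wy": 0, "wz": 3.95, "hand": 85},
  ],
)

```text
clock: 2.55
eef_pos: [0.4528, 0.0326, 0.2163]
tool_rot: [0.999, 0.035, -0.0, -0.003]
ft_force: [-0.2, 0.1, 0.6]
grip_width: 0.0851
grasp_force: 0.0
```

>>> drive_tool(
  rows=[
    {"dx": 0, "dy": 0, "dz": 0.8, "wx": 0, "wy": 0, "wz": 0, "hand": 85},
    {"dx": 0, "dy": 0, "dz": 1.6, "wx": 0, "wy": 0, "wz": 0, "hand": 85},
    {"dx": 0, "dy": 0, "dz": 2.4, "wx": 0, "wy": 0, "wz": 0, "hand": 85},
    {"dx": 0, "dy": 0, "dz": 2.9, "wx": 0, "wy": 0, "wz": 0, "hand": 85},
    {"dx": 0, "dy": 0, "dz": 3.2, "wx": 0, "wy": 0, "wz": 0, "hand": 85},
    {"dx": 0, "dy": 0, "dz": 3.4, "wx": 0, "wy": 0, "wz": 0, "hand": 85},
    {"dx": 0, "dy": 0, "dz": 3.55, "wx": 0, "wy": 0, "wz": 0, "hand": 85},
    {"dx": 0, "dy": 0, "dz": 3.62, "wx": 0, "wy": 0, "wz": 0, "hand": 85},
    {"dx": 0, "dy": 0, "dz": 3.62, "wx": 0, "wy": 0, "wz": 0, "hand": 85},
  ],
)

```text
clock: 3.45
eef_pos: [0.4536, 0.0346, 0.0353]
tool_rot: [0.999, 0.036, 0.0, -0.003]
ft_force: [1.0, 0.2, 0.3]
grip_width: 0.0851
grasp_force: 0.0
```

Run:
```python
from h import *
im=bot.camera("wrist"); cv2.imwrite("pics/w1.png",im[:,:,::-1])
o=bot.get_obs();print(o["clock"],o["eef_pos"],R.from_quat(o["tool_rot"]).as_matrix()[:,0],o["ft_force"]);b=np.load("board.npz");print((o["eef_pos"][:2]-b["m"])@b["R"])
```

```text
3.5 [0.45383643 0.03467874 0.03562483] [0.99739368 0.07214435 0.00102342] [-0.15964725 -0.58944392  0.96199349]
[-0.10418496 -0.00428316]
```

View pics/w1.png

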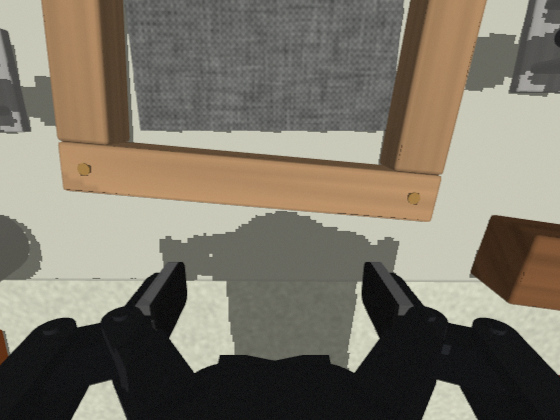

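The wrist view shows the near rail crossing from (62,190) to (432,220), and the board edge is level at row 279, so the tool is square to the board. The two fingers sit at about columns 165 and 385 behind the rail. I'll push in slow steps.

>>> drive_tool(
  rows=[
    {"dx": 0.08, "dy": 0, "dz": 0, "wx": 0, "wy": 0, "wz": 0, "hand": 85},
    {"dx": 0.16, "dy": 0, "dz": 0, "wx": 0, "wy": 0, "wz": 0, "hand": 85},
    {"dx": 0.24, "dy": 0, "dz": 0, "wx": 0, "wy": 0, "wz": 0, "hand": 85},
    {"dx": 0.3, "dy": 0, "dz": 0, "wx": 0, "wy": 0, "wz": 0, "hand": 85},
    {"dx": 0.36, "dy": 0, "dz": 0, "wx": 0, "wy": 0, "wz": 0, "hand": 85},
    {"dx": 0.42, "dy": 0, "dz": 0, "wx": 0, "wy": 0, "wz": 0, "hand": 85},
    {"dx": 0.48, "dy": 0, "dz": 0, "wx": 0, "wy": 0, "wz": 0, "hand": 85},
    {"dx": 0.54, "dy": 0, "dz": 0, "wx": 0, "wy": 0, "wz": 0, "hand": 85},
    {"dx": 0.6, "dy": 0, "dz": 0, "wx": 0, "wy": 0, "wz": 0, "hand": 85},
    {"dx": 0.64, "dy": 0, "dz": 0, "wx": 0, "wy": 0, "wz": 0, "hand": 85},
  ],
)

```text
clock: 4.5
eef_pos: [0.4856, 0.0371, 0.0351]
tool_rot: [0.999, 0.036, -0.0, -0.003]
ft_force: [0.6, -0.2, -0.4]
grip_width: 0.0848
grasp_force: 0.0
```

Run:
```python
from h import *
im=bot.camera("wrist"); cv2.imwrite("pics/w2.png",im[:,:,::-1])
o=bot.get_obs();print(o["clock"],o["eef_pos"],R.from_quat(o["tool_rot"]).as_matrix()[:,0],o["ft_force"]);b=np.load("board.npz");print((o["eef_pos"][:2]-b["m"])@b["R"])
```

```text
4.55 [0.48590667 0.03714193 0.03515862] [9.97374260e-01 7.24173333e-02 5.61211680e-04] [ 0.44924582 -0.05576818  0.30113102]
[-0.07202222 -0.00392829]
```

View pics/w2.png

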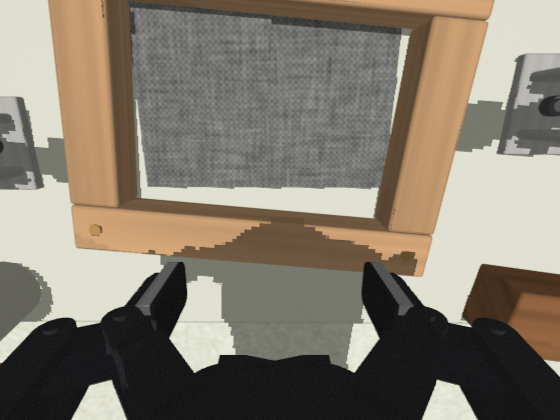

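The wrist view after 32 mm shows the near rail's lower edge from (78,248) to (422,275), with the fingertips at row 263, just about at the rail. I'll locate them numerically.

```bash
cat >> h.py <<'E'
def wray(o,px,z):
    c=bot.get_calibration("wrist"); f=210/np.tan(np.radians(c["vfov"]/2)); M=np.array(c["mount"])
    T=np.eye(4);T[:3,:3]=R.from_quat(o["tool_rot"]).as_matrix();T[:3,3]=o["eef_pos"];W=T@M
    d=W[:3,:3]@[(px[0]-c["cx"])/f,-(px[1]-c["cy"])/f,-1]; p=W[:3,3]
    return p+d*(z-p[2])/d[2]
def inb(p):
    b=np.load("board.npz"); return ((p[:2]-b["m"])@b["R"]*1e3).round(1)
E
python3 - <<'E'
from h import *
o=bot.get_obs()
print(np.array(bot.get_calibration("wrist")["mount"]).round(3))
for n,p,z in [("bedgeL",(30,322),.02),("bedgeR",(440,320),.02),("railL z.045",(78,247),.045),("railL z.02",(78,247),.02),("railR .045",(422,275),.045),("railR .02",(422,275),.02),("tipL",(172,263),.027),("tipR",(375,263),.027),("tipL",(172,263),.037),("clampLcorner",(40,188),.02),("clampRcorner",(500,155),.02)]: print(n,inb(wray(o,p,z)))
E
```

```text
[[ 0.     0.956  0.292  0.074]
 [ 1.    -0.     0.001  0.001]
 [ 0.001  0.292 -0.956 -0.158]
 [ 0.     0.     0.     1.   ]]
bedgeL [-132.6  161.1]
bedgeR [-127.8 -116.5]
railL z.045 [-65.4 100.3]
railL z.02 [-76.8 118.1]
railR .045 [-80.3 -85.8]
railR .02 [-94.1 -99.4]
tipL [-83.6  57.5]
tipR [-82.4 -66. ]
tipL [-78.5  53.7]
clampLcorner [-39.1 133.7]
clampRcorner [ -17.8 -132. ]
```

The deckle has not moved yet (near edge at -80 right, -65 left), so the open fingertips seem to ride higher than I assumed. I'll back off and feel downward.

>>> drive_tool(
  rows=[
    {"dx": -0.3, "dy": 0, "dz": 0, "wx": 0, "wy": 0, "wz": 0, "hand": 85},
    {"dx": -0.6, "dy": 0, "dz": 0, "wx": 0, "wy": 0, "wz": 0, "hand": 85},
    {"dx": -0.6, "dy": 0, "dz": 0.05, "wx": 0, "wy": 0, "wz": 0, "hand": 85},
    {"dx": -0.6, "dy": 0, "dz": 0.1, "wx": 0, "wy": 0, "wz": 0, "hand": 85},
    {"dx": -0.6, "dy": 0, "dz": 0.12, "wx": 0, "wy": 0, "wz": 0, "hand": 85},
    {"dx": -0.6, "dy": 0, "dz": 0.12, "wx": 0, "wy": 0, "wz": 0, "hand": 85},
  ],
)

```text
clock: 5.15
eef_pos: [0.456, 0.035, 0.029]
tool_rot: [0.999, 0.036, 0.0, -0.003]
ft_force: [0.4, -0.4, 0.7]
grip_width: 0.0849
grasp_force: 0.0
```

>>> drive_tool(
  rows=[
    {"dx": 0, "dy": 0, "dz": 0.04, "wx": 0, "wy": 0, "wz": 0, "hand": 85},
    {"dx": 0, "dy": 0, "dz": 0.08, "wx": 0, "wy": 0, "wz": 0, "hand": 85},
    {"dx": 0, "dy": 0, "dz": 0.08, "wx": 0, "wy": 0, "wz": 0, "hand": 85},
    {"dx": 0, "dy": 0, "dz": 0.08, "wx": 0, "wy": 0, "wz": 0, "hand": 85},
  ],
)

```text
clock: 5.55
eef_pos: [0.4553, 0.035, 0.025]
tool_rot: [0.999, 0.036, -0.0, -0.003]
ft_force: [0.1, -0.5, 0.4]
grip_width: 0.0851
grasp_force: 0.0
```

>>> drive_tool(
  rows=[
    {"dx": 0.1, "dy": 0, "dz": 0, "wx": 0, "wy": 0, "wz": 0, "hand": 85},
    {"dx": 0.2, "dy": 0, "dz": 0, "wx": 0, "wy": 0, "wz": 0, "hand": 85},
    {"dx": 0.28, "dy": 0, "dz": 0, "wx": 0, "wy": 0, "wz": 0, "hand": 85},
    {"dx": 0.34, "dy": 0, "dz": 0, "wx": 0, "wy": 0, "wz": 0, "hand": 85},
    {"dx": 0.4, "dy": 0, "dz": 0, "wx": 0, "wy": 0, "wz": 0, "hand": 85},
    {"dx": 0.46, "dy": 0, "dz": 0, "wx": 0, "wy": 0, "wz": 0, "hand": 85},
    {"dx": 0.52, "dy": 0, "dz": 0, "wx": 0, "wy": 0, "wz": 0, "hand": 85},
    {"dx": 0.58, "dy": 0, "dz": 0, "wx": 0, "wy": 0, "wz": 0, "hand": 85},
    {"dx": 0.64, "dy": 0, "dz": 0, "wx": 0, "wy": 0, "wz": 0, "hand": 85},
  ],
)

```text
clock: 6.45
eef_pos: [0.4874, 0.0373, 0.0251]
tool_rot: [0.999, 0.036, -0.0, -0.003]
ft_force: [0.8, -0.2, 0.6]
grip_width: 0.0849
grasp_force: 0.0
```

Run:
```python
from h import *
im=bot.camera("wrist"); cv2.imwrite("pics/w3.png",im[:,:,::-1])
o=bot.get_obs();print(o["clock"],o["eef_pos"],o["ft_force"],inb(o["eef_pos"]))
```

```text
6.5 [0.48814352 0.03734057 0.02520703] [ 1.15976266 -0.71911246  0.34575117] [-69.8  -3.9]
```

View pics/w3.png

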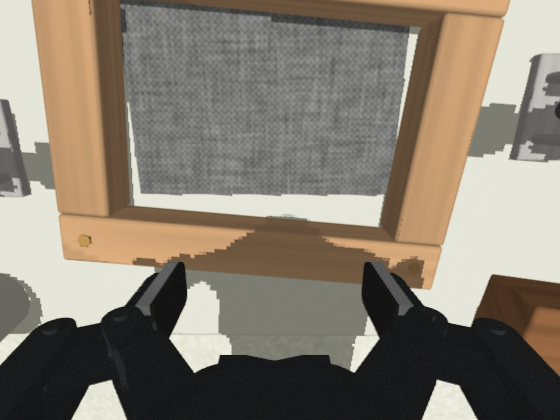

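The right fingertip (375,265) now overlaps the rail's lower edge, so it is about to touch. I'll keep pushing.

>>> drive_tool(
  rows=[
    {"dx": 0.06, "dy": 0, "dz": 0, "wx": 0, "wy": 0, "wz": 0, "hand": 85},
    {"dx": 0.12, "dy": 0, "dz": 0, "wx": 0, "wy": 0, "wz": 0, "hand": 85},
    {"dx": 0.18, "dy": 0, "dz": 0, "wx": 0, "wy": 0, "wz": 0, "hand": 85},
    {"dx": 0.24, "dy": 0, "dz": 0, "wx": 0, "wy": 0, "wz": 0, "hand": 85},
    {"dx": 0.3, "dy": 0, "dz": 0, "wx": 0, "wy": 0, "wz": 0, "hand": 85},
  ],
)

```text
clock: 7.0
eef_pos: [0.5025, 0.0384, 0.0251]
tool_rot: [0.999, 0.036, -0.0, -0.003]
ft_force: [0.0, -0.1, 0.7]
grip_width: 0.0847
grasp_force: 0.0
```

Run:
```python
from h import *
im=bot.camera("wrist"); im2=bot.camera("top")[105:245,170:365]
a=cv2.resize(im[:,:,::-1],(400,300));b=cv2.resize(im2[:,:,::-1],(400,300),interpolation=cv2.INTER_CUBIC)
cv2.imwrite("pics/w4.png",np.hstack([a,b]))
o=bot.get_obs();print(o["clock"],o["eef_pos"],o["ft_force"],inb(o["eef_pos"]))
```

```text
7.1 [0.50276524 0.03839624 0.0251367 ] [ 0.3337666  -0.74417323  0.15187687] [-55.1  -3.8]
```

View pics/w4.png

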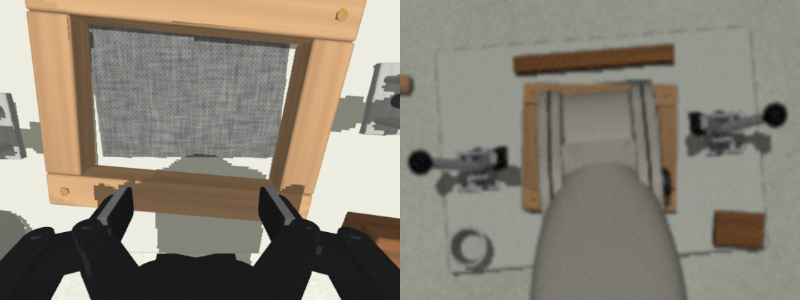

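No force, and the deckle is unmoved: in the picture the open fingers hover above the near rail (finger shadows on it at (95,190) and (285,190)). Open tips stand too far back. I'll retreat, shut the fingers (tips 11 mm ahead of the TCP) and push on the right half of the near rail, the side that lags.

>>> drive_tool(
  rows=[
    {"dx": -0.5, "dy": 0, "dz": 0, "wx": 0, "wy": 0, "wz": 0, "hand": 85},
    {"dx": -1.14, "dy": 0.2, "dz": -0.1, "wx": 0, "wy": 0, "wz": 0, "hand": 85},
    {"dx": -1.14, "dy": 0.82, "dz": -0.22, "wx": 0, "wy": 0, "wz": 0, "hand": 40},
    {"dx": -1.14, "dy": 0.82, "dz": -0.22, "wx": 0, "wy": 0, "wz": 0, "hand": 0},
    {"dx": -1.14, "dy": 0.82, "dz": -0.22, "wx": 0, "wy": 0, "wz": 0, "hand": 0},
    {"dx": -1.14, "dy": 0.82, "dz": -0.22, "wx": 0, "wy": 0, "wz": 0, "hand": 0},
    {"dx": -1.14, "dy": 0.82, "dz": -0.22, "wx": 0, "wy": 0, "wz": 0, "hand": 0},
    {"dx": -1.14, "dy": 0.82, "dz": -0.22, "wx": 0, "wy": 0, "wz": 0, "hand": 0},
    {"dx": -1.14, "dy": 0.82, "dz": -0.22, "wx": 0, "wy": 0, "wz": 0, "hand": 0},
    {"dx": -1.14, "dy": 0.82, "dz": -0.22, "wx": 0, "wy": 0, "wz": 0, "hand": 0},
    {"dx": -1.14, "dy": 0.82, "dz": -0.22, "wx": 0, "wy": 0, "wz": 0, "hand": 0},
  ],
)

```text
clock: 8.2
eef_pos: [0.4483, -0.0066, 0.0358]
tool_rot: [0.999, 0.036, -0.0, -0.003]
ft_force: [-0.4, 0.5, 0.2]
grip_width: 0.0002
grasp_force: 0.0
```

Run:
```python
from h import *
im=bot.camera("wrist"); cv2.imwrite("pics/w5.png",im[:,:,::-1])
o=bot.get_obs();print(o["clock"],o["eef_pos"],o["ft_force"],o["grip_width"],inb(o["eef_pos"]))
```

```text
8.25 [ 0.44829088 -0.00663977  0.03581742] [-0.15152989 -0.07760871 -0.9994842 ] -5.790100226547516e-06 [-112.4  -45.1]
```

View pics/w5.png

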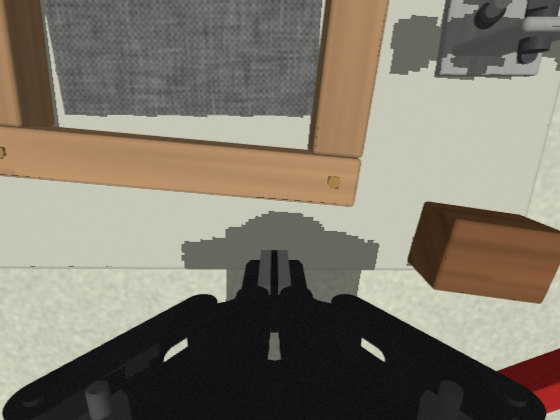

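The wrist view shows shut fingers with tips at (274,252), and the near rail edge running from (0,175) to (353,205), clear ahead. I'll check where the tip is in the tool frame before pushing.

Run:
```python
from h import *
o=bot.get_obs()
for z in (.025,.035,.045,.055,.065): print(z,inb(wray(o,(274,252),z))-inb(o["eef_pos"]))
print("rail R",inb(wray(o,(353,205),.045)),inb(wray(o,(353,205),.02)),"bedge",inb(wray(o,(30,268),.02)),"clampR corner",inb(wray(o,(440,75),.02)))
```

```text
0.025 [-5.  -0.7]
0.035 [-0.3 -0.8]
0.045 [ 4.4 -0.8]
0.055 [ 9.1 -0.8]
0.065 [13.7 -0.9]
rail R [-81.3 -86.2] [-88.5 -92.9] bedge [-132.5  111.1] clampR corner [ -16.7 -132.7]
```

>>> drive_tool(
  rows=[
    {"dx": 0.2, "dy": 0, "dz": 0.04, "wx": 0, "wy": 0, "wz": 0, "hand": 0},
    {"dx": 0.4, "dy": 0, "dz": 0.04, "wx": 0, "wy": 0, "wz": 0, "hand": 0},
    {"dx": 0.46, "dy": 0, "dz": 0.04, "wx": 0, "wy": 0, "wz": 0, "hand": 0},
    {"dx": 0.52, "dy": 0, "dz": 0.04, "wx": 0, "wy": 0, "wz": 0, "hand": 0},
    {"dx": 0.58, "dy": 0, "dz": 0.04, "wx": 0, "wy": 0, "wz": 0, "hand": 0},
    {"dx": 0.64, "dy": 0, "dz": 0.04, "wx": 0, "wy": 0, "wz": 0, "hand": 0},
    {"dx": 0.7, "dy": 0, "dz": 0.04, "wx": 0, "wy": 0, "wz": 0, "hand": 0},
    {"dx": 0.76, "dy": 0, "dz": 0.04, "wx": 0, "wy": 0, "wz": 0, "hand": 0},
    {"dx": 0.82, "dy": 0, "dz": 0.04, "wx": 0, "wy": 0, "wz": 0, "hand": 0},
  ],
)

```text
clock: 9.15
eef_pos: [0.4894, -0.0037, 0.0339]
tool_rot: [0.999, 0.036, -0.0, -0.003]
ft_force: [-0.1, 0.1, 0.2]
grip_width: -0.0003
grasp_force: 0.0
```

```bash
cat > m.py <<'E'
from h import *
im=bot.camera("top"); o=bot.get_obs(); print(o["clock"],o["eef_pos"].round(4),o["ft_force"].round(1),inb(o["eef_pos"]))
b=np.load("board.npz"); hsv=cv2.cvtColor(im,cv2.COLOR_RGB2HSV).astype(int)
# rectify saturation in the board frame at rail height z=.045: rows x, cols y
def sample(x,y,z=.045):
    w=b["m"]+b["R"]@np.array([x,y]); p=proj("top",[w[0],w[1],z])[0].astype(np.float32)
    return cv2.remap(im,np.array([[p[0]]],np.float32),np.array([[p[1]]],np.float32),cv2.INTER_LINEAR)[0,0].astype(int)
xs=np.arange(45,105,1.)/1e3
for y in (85,75,60,45,-45,-60,-75,-80):
    v=np.array([sample(x,y/1e3) for x in xs]); chroma=v[:,0]-v[:,2]   # red minus blue: wood vs white/shadow
    w=chroma>25; e=np.flatnonzero(np.diff(w.astype(int)))
    print("y",y,[(("rise" if w[i+1] else "fall"),round(xs[i]*1e3+.5)) for i in e])
E
python3 m.py
```

```text
9.2 [ 0.4901 -0.0037  0.034 ] [ 0.7 -0.3  0.1] [-70.5 -44.9]
y 85 [('fall', 82), ('rise', 94)]
y 75 [('fall', 82), ('rise', 94)]
y 60 [('rise', 54), ('fall', 80), ('rise', 94)]
y 45 [('rise', 52), ('fall', 80), ('rise', 94)]
y -45 [('fall', 72), ('rise', 94)]
y -60 [('fall', 72), ('rise', 96)]
y -75 [('fall', 70), ('rise', 96)]
y -80 [('fall', 70), ('rise', 96)]
```

>>> drive_tool(
  rows=[
    {"dx": 0.06, "dy": 0, "dz": 0, "wx": 0, "wy": 0, "wz": 0, "hand": 0},
    {"dx": 0.12, "dy": 0, "dz": 0, "wx": 0, "wy": 0, "wz": 0, "hand": 0},
    {"dx": 0.18, "dy": 0, "dz": 0, "wx": 0, "wy": 0, "wz": 0, "hand": 0},
    {"dx": 0.24, "dy": 0, "dz": 0, "wx": 0, "wy": 0, "wz": 0, "hand": 0},
  ],
)

```text
clock: 9.6
eef_pos: [0.5014, -0.0028, 0.0339]
tool_rot: [0.999, 0.036, -0.0, -0.003]
ft_force: [-0.3, -0.0, -0.2]
grip_width: -0.0
grasp_force: 0.0
```

```bash
python3 m.py
python3 - <<'E'
from h import *
im=bot.camera("wrist"); cv2.imwrite("pics/w6.png",im[:,:,::-1])
E
```

```text
9.65 [ 0.5021 -0.0028  0.0339] [ 0.6 -0.  -0.5] [-58.5 -44.9]
y 85 [('fall', 82), ('rise', 94)]
y 75 [('fall', 82), ('rise', 94)]
y 60 [('rise', 54), ('fall', 80), ('rise', 94)]
y 45 [('rise', 52), ('fall', 80), ('rise', 94)]
y -45 [('rise', 62), ('fall', 72), ('rise', 94)]
y -60 [('rise', 60), ('fall', 72), ('rise', 94)]
y -75 [('rise', 60), ('fall', 70), ('rise', 96)]
y -80 [('rise', 58), ('fall', 70), ('rise', 94)]
```

View pics/w6.png

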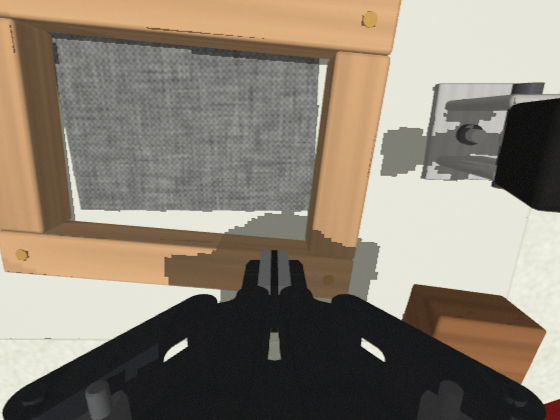

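The view shows the tips at (274,252) over the near rail with the deckle unmoved. The tip geometry (22 mm pads, camera ray) puts the tips about 23 mm behind the reported TCP, so I'll retreat and feel down for the board.

>>> drive_tool(
  rows=[
    {"dx": -0.6, "dy": 0, "dz": 0, "wx": 0, "wy": 0, "wz": 0, "hand": 0},
    {"dx": -1.08, "dy": 0, "dz": 0, "wx": 0, "wy": 0, "wz": 0, "hand": 0},
    {"dx": -1.08, "dy": 0, "dz": 0, "wx": 0, "wy": 0, "wz": 0, "hand": 0},
    {"dx": -1.08, "dy": 0, "dz": 0.08, "wx": 0, "wy": 0, "wz": 0, "hand": 0},
    {"dx": -1.08, "dy": 0, "dz": 0.14, "wx": 0, "wy": 0, "wz": 0, "hand": 0},
    {"dx": -1.08, "dy": 0, "dz": 0.14, "wx": 0, "wy": 0, "wz": 0, "hand": 0},
    {"dx": -1.08, "dy": 0, "dz": 0.14, "wx": 0, "wy": 0, "wz": 0, "hand": 0},
  ],
)

```text
clock: 10.4
eef_pos: [0.4479, -0.0067, 0.0267]
tool_rot: [0.999, 0.036, -0.0, -0.003]
ft_force: [-0.1, 0.1, -0.0]
grip_width: 0.0001
grasp_force: 0.0
```

>>> drive_tool(
  rows=[
    {"dx": 0, "dy": 0, "dz": 0.06, "wx": 0, "wy": 0, "wz": 0, "hand": 0},
    {"dx": 0, "dy": 0, "dz": 0.12, "wx": 0, "wy": 0, "wz": 0, "hand": 0},
    {"dx": 0, "dy": 0, "dz": 0.18, "wx": 0, "wy": 0, "wz": 0, "hand": 0},
    {"dx": 0, "dy": 0, "dz": 0.18, "wx": 0, "wy": 0, "wz": 0, "hand": 0},
    {"dx": 0, "dy": 0, "dz": 0.18, "wx": 0, "wy": 0, "wz": 0, "hand": 0},
  ],
)

```text
clock: 10.9
eef_pos: [0.4471, -0.0067, 0.0177]
tool_rot: [0.999, 0.036, -0.0, -0.003]
ft_force: [-0.7, -0.2, 0.2]
grip_width: -0.0002
grasp_force: 0.0
```

>>> drive_tool(
  rows=[
    {"dx": 0, "dy": 0, "dz": 0.06, "wx": 0, "wy": 0, "wz": 0, "hand": 0},
    {"dx": 0, "dy": 0, "dz": 0.12, "wx": 0, "wy": 0, "wz": 0, "hand": 0},
    {"dx": 0, "dy": 0, "dz": 0.18, "wx": 0, "wy": 0, "wz": 0, "hand": 0},
    {"dx": 0, "dy": 0, "dz": 0.18, "wx": 0, "wy": 0, "wz": 0, "hand": 0},
    {"dx": 0, "dy": 0, "dz": 0.18, "wx": 0, "wy": 0, "wz": 0, "hand": 0},
  ],
)

```text
clock: 11.4
eef_pos: [0.4471, -0.0066, 0.0087]
tool_rot: [0.999, 0.036, -0.0, -0.003]
ft_force: [0.4, 0.3, 0.5]
grip_width: 0.0
grasp_force: 0.0
```

>>> drive_tool(
  rows=[
    {"dx": 0.2, "dy": 0, "dz": 0, "wx": 0, "wy": 0, "wz": 0, "hand": 0},
    {"dx": 0.36, "dy": 0, "dz": 0, "wx": 0, "wy": 0, "wz": 0, "hand": 0},
    {"dx": 0.44, "dy": 0, "dz": 0, "wx": 0, "wy": 0, "wz": 0, "hand": 0},
    {"dx": 0.5, "dy": 0, "dz": 0, "wx": 0, "wy": 0, "wz": 0, "hand": 0},
    {"dx": 0.56, "dy": 0, "dz": 0, "wx": 0, "wy": 0, "wz": 0, "hand": 0},
    {"dx": 0.62, "dy": 0, "dz": 0, "wx": 0, "wy": 0, "wz": 0, "hand": 0},
    {"dx": 0.66, "dy": 0, "dz": 0, "wx": 0, "wy": 0, "wz": 0, "hand": 0},
    {"dx": 0.7, "dy": 0, "dz": 0, "wx": 0, "wy": 0, "wz": 0, "hand": 0},
  ],
)

```text
clock: 12.2
eef_pos: [0.4823, -0.0041, 0.0088]
tool_rot: [0.999, 0.036, -0.0, -0.003]
ft_force: [-0.8, -0.9, -0.9]
grip_width: 0.0002
grasp_force: 0.5
```

```bash
python3 m.py
```

```text
12.25 [ 0.4828 -0.004   0.0088] [-0.4 -0.1 -1.1] [-77.9 -44.8]
y 85 [('fall', 88), ('rise', 94)]
y 75 [('fall', 88), ('rise', 94)]
y 60 [('rise', 60), ('fall', 88), ('rise', 94)]
y 45 [('rise', 60), ('fall', 86), ('rise', 94)]
y -45 [('rise', 56), ('fall', 82), ('rise', 94)]
y -60 [('rise', 54), ('fall', 82), ('rise', 96)]
y -75 [('fall', 82), ('rise', 94)]
y -80 [('fall', 82), ('rise', 94)]
```

It moves now: gaps are 6 mm (left) and 12 mm (right). I'll continue.

>>> drive_tool(
  rows=[
    {"dx": 0.05, "dy": 0, "dz": 0, "wx": 0, "wy": 0, "wz": 0, "hand": 0},
    {"dx": 0.1, "dy": 0, "dz": 0, "wx": 0, "wy": 0, "wz": 0, "hand": 0},
    {"dx": 0.15, "dy": 0, "dz": 0, "wx": 0, "wy": 0, "wz": 0, "hand": 0},
    {"dx": 0.19, "dy": 0, "dz": 0, "wx": 0, "wy": 0, "wz": 0, "hand": 0},
    {"dx": 0.22, "dy": 0, "dz": 0, "wx": 0, "wy": 0, "wz": 0, "hand": 0},
    {"dx": 0.22, "dy": 0, "dz": 0, "wx": 0, "wy": 0, "wz": 0, "hand": 0},
  ],
)

```text
clock: 12.85
eef_pos: [0.4937, -0.0032, 0.0089]
tool_rot: [0.999, 0.036, 0.0, -0.003]
ft_force: [-0.3, -0.7, 0.8]
grip_width: -0.0001
grasp_force: 0.2
```

```bash
python3 m.py
```

```text
12.9 [ 0.4936 -0.0032  0.009 ] [-0.   0.3  0.4] [-66.9 -44.7]
y 85 []
y 75 [('rise', 66)]
y 60 [('rise', 66)]
y 45 [('rise', 66)]
y -45 [('rise', 66)]
y -60 [('rise', 64)]
y -75 []
y -80 []
```

>>> drive_tool(
  rows=[
    {"dx": 0.02, "dy": 0, "dz": 0, "wx": 0, "wy": 0, "wz": 0, "hand": 0},
    {"dx": 0.04, "dy": 0, "dz": 0, "wx": 0, "wy": 0, "wz": 0, "hand": 0},
    {"dx": 0.04, "dy": 0, "dz": 0, "wx": 0, "wy": 0, "wz": 0, "hand": 0},
  ],
)

```text
clock: 13.2
eef_pos: [0.4952, -0.0032, 0.0089]
tool_rot: [0.999, 0.036, -0.0, -0.003]
ft_force: [-2.2, -0.6, 0.8]
grip_width: 0.0001
grasp_force: 0.8
```

>>> drive_tool(
  rows=[
    {"dx": 0.02, "dy": 0, "dz": 0, "wx": 0, "wy": 0, "wz": 0, "hand": 0},
    {"dx": 0.04, "dy": 0, "dz": 0, "wx": 0, "wy": 0, "wz": 0, "hand": 0},
    {"dx": 0.04, "dy": 0, "dz": 0, "wx": 0, "wy": 0, "wz": 0, "hand": 0},
  ],
)

```text
clock: 13.5
eef_pos: [0.4967, -0.0031, 0.0088]
tool_rot: [0.999, 0.036, -0.001, -0.003]
ft_force: [-2.9, -1.0, 1.5]
grip_width: -0.0003
grasp_force: 1.7
```

>>> drive_tool(
  rows=[
    {"dx": 0.02, "dy": 0, "dz": 0, "wx": 0, "wy": 0, "wz": 0, "hand": 0},
    {"dx": 0.04, "dy": 0, "dz": 0, "wx": 0, "wy": 0, "wz": 0, "hand": 0},
    {"dx": 0.04, "dy": 0, "dz": 0, "wx": 0, "wy": 0, "wz": 0, "hand": 0},
  ],
)

```text
clock: 13.8
eef_pos: [0.4966, -0.003, 0.0085]
tool_rot: [0.999, 0.036, -0.002, -0.003]
ft_force: [-7.0, -1.0, 6.2]
grip_width: -0.0
grasp_force: 3.8
```

```bash
python3 m.py
```

```text
13.85 [ 0.4966 -0.0029  0.0084] [-7.2 -1.1  5.6] [-64.  -44.6]
y 85 []
y 75 [('rise', 68)]
y 60 [('rise', 68)]
y 45 [('rise', 68)]
y -45 [('rise', 70)]
y -60 [('rise', 66)]
y -75 [('rise', 48)]
y -80 [('rise', 48)]
```

The deckle is blocked at about 7 N and looks flush. I'll seat the left half too.

>>> drive_tool(
  rows=[
    {"dx": -0.25, "dy": 0, "dz": 0, "wx": 0, "wy": 0, "wz": 0, "hand": 0},
    {"dx": -0.3, "dy": -0.5, "dz": 0, "wx": 0, "wy": 0, "wz": 0, "hand": 0},
    {"dx": -0.3, "dy": -1.2, "dz": 0, "wx": 0, "wy": 0, "wz": 0, "hand": 0},
    {"dx": -0.3, "dy": -1.8, "dz": 0, "wx": 0, "wy": 0, "wz": 0, "hand": 0},
    {"dx": -0.3, "dy": -1.8, "dz": 0, "wx": 0, "wy": 0, "wz": 0, "hand": 0},
    {"dx": -0.2, "dy": -1.8, "dz": 0, "wx": 0, "wy": 0, "wz": 0, "hand": 0},
    {"dx": -0.12, "dy": -1.8, "dz": 0, "wx": 0, "wy": 0, "wz": 0, "hand": 0},
    {"dx": -0.06, "dy": -1.8, "dz": 0, "wx": 0, "wy": 0, "wz": 0, "hand": 0},
    {"dx": -0.02, "dy": -1.8, "dz": 0, "wx": 0, "wy": 0, "wz": 0, "hand": 0},
    {"dx": -0.02, "dy": -1.8, "dz": 0, "wx": 0, "wy": 0, "wz": 0, "hand": 0},
  ],
)

```text
clock: 14.85
eef_pos: [0.4919, 0.0609, 0.0088]
tool_rot: [0.998, 0.054, -0.004, -0.013]
ft_force: [-5.9, -0.5, 3.6]
grip_width: 0.0
grasp_force: 2.9
```

```bash
python3 m.py; python3 -c "
from workcell import bot
o=bot.get_obs();print(o['joint_pos'].round(3),o['joint_vel'].round(3),o['tau'].round(1),o['ft_torque'])"
```

```text
14.9 [0.4919 0.0609 0.0088] [-5.4 -0.5  3.4] [-64.5  19.3]
y 85 [('rise', 54)]
y 75 [('rise', 68)]
y 60 [('rise', 70)]
y 45 [('rise', 68)]
y -45 [('rise', 70)]
y -60 [('rise', 46), ('fall', 48), ('rise', 66)]
y -75 []
y -80 []
[ 0.106  0.43  -0.318  0.828  0.026  3.141] [-0.    -0.001 -0.003 -0.001  0.     0.001] [  0.  -39.3  21.8  -2.1   0.1  -0. ] [-0.18536027  1.06151605 -0.00202113]
```

Joint 6 sits at its limit (3.14), so the tool can't keep this heading farther left. I'll retreat upward and turn a quarter turn the other way, which also suits the clamp knobs.

>>> drive_tool(
  rows=[
    {"dx": -0.5, "dy": -1.2, "dz": 0, "wx": 0, "wy": 0, "wz": 0, "hand": 0},
    {"dx": -0.6, "dy": -1.2, "dz": -0.6, "wx": 0, "wy": 0, "wz": 0, "hand": 0},
    {"dx": -0.6, "dy": -1.2, "dz": -1.5, "wx": 0, "wy": 0, "wz": -1.5, "hand": 0},
    {"dx": -0.8, "dy": -1.2, "dz": -2.4, "wx": 0, "wy": 0, "wz": -3, "hand": 0},
    {"dx": -1.2, "dy": -1.2, "dz": -3.2, "wx": 0, "wy": 0, "wz": -4.5, "hand": 0},
    {"dx": -2, "dy": -1.2, "dz": -3.8, "wx": 0, "wy": 0, "wz": -6, "hand": 0},
    {"dx": -2.4, "dy": -1.2, "dz": -3.8, "wx": 0, "wy": 0, "wz": -7.5, "hand": 0},
    {"dx": -2.4, "dy": -1.2, "dz": -3.8, "wx": 0, "wy": 0, "wz": -9, "hand": 0},
    {"dx": -2.4, "dy": -1.2, "dz": -3.8, "wx": 0, "wy": 0, "wz": -10.5, "hand": 0},
    {"dx": -2.4, "dy": -1.2, "dz": -3.8, "wx": 0, "wy": 0, "wz": -12, "hand": 0},
    {"dx": -2.4, "dy": -1.2, "dz": -3.8, "wx": 0, "wy": 0, "wz": -13.5, "hand": 0},
    {"dx": -2.4, "dy": -1.2, "dz": -3.8, "wx": 0, "wy": 0, "wz": -15, "hand": 0},
    {"dx": -2.4, "dy": -1.2, "dz": -3.8, "wx": 0, "wy": 0, "wz": -16.5, "hand": 0},
    {"dx": -2.4, "dy": -1.2, "dz": -3.8, "wx": 0, "wy": 0, "wz": -18, "hand": 0},
    {"dx": -2.4, "dy": -1.2, "dz": -3.8, "wx": 0, "wy": 0, "wz": -18, "hand": 0},
  ],
)

```text
clock: 16.4
eef_pos: [0.3696, 0.1031, 0.2011]
tool_rot: [0.668, 0.744, 0.009, -0.01]
ft_force: [-0.6, -0.4, -0.2]
grip_width: -0.0003
grasp_force: 0.0
```

```bash
python3 m.py
python3 - <<'E'
from h import *
o=bot.get_obs();print(o["joint_pos"].round(2),R.from_quat(o["tool_rot"]).as_matrix().round(3))
im=bot.camera("top"); a=cv2.resize(im[105:245,170:365,::-1],None,fx=4,fy=4,interpolation=cv2.INTER_CUBIC);cv2.imwrite("pics/t2.png",a)
b=np.load("board.npz")
# knobs: black blobs near the expected open positions
for n,y in (("left_knob",.201),("right_knob",-.201)):
    print(n,[(round(d["score"],2),d["extent"]) for d in bot.look_for("top",n)][:2])
E
```

```text
16.45 [0.3696 0.1031 0.2011] [0.1 0.2 0.1] [-183.8   69.5]
y 85 []
y 75 [('rise', 70)]
y 60 [('rise', 70)]
y 45 [('rise', 70)]
y -45 [('rise', 70)]
y -60 [('rise', 66)]
y -75 []
y -80 []
[ 0.25  0.01 -0.3   1.25  0.03  1.72] [[-0.105  0.995 -0.003]
 [ 0.994  0.105  0.026]
 [ 0.026  0.    -1.   ]]
left_knob [(0.66, [200.9, 179.6, 48.2, 19.1]), (0.32, [266.2, 173.5, 157.7, 120.2])]
right_knob [(0.81, [333.6, 161.2, 45.9, 18.2]), (0.55, [203.4, 220.1, 19.3, 19.5])]
```

View pics/t2.png

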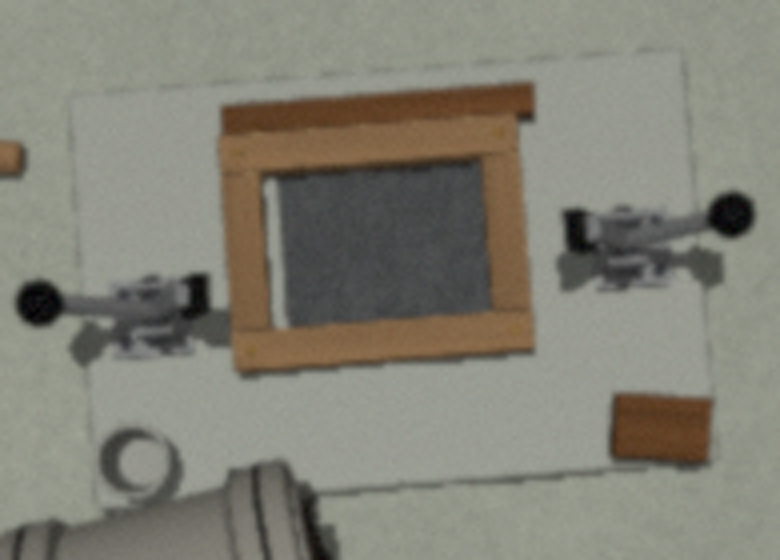

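The top view shows the deckle flush along the fence, with its far edge from (220,137) to (520,118). It has slid slightly left, and the knobs are at (39,303) and (731,215), still open. I'll check the sideways offset and the knob positions.

Run:
```python
from h import *
q=lambda c,z: ray("top",((np.array(c)+.5)/4-.5)+[170,105],z)
for n,c,z in [("FL",(220,137),.045),("FR",(520,118),.045),("NR",(533,350),.045),("NL",(238,373),.045),("fL",(222,135),.042),("fR",(533,120),.042),("footL",(195,297),.06),("footR",(577,231),.06),("lk",(39,303),.134),("rk",(731,215),.134)]:
    p=q(c,z); print(n,p[:2].round(4),inb(p))
# scene-camera check of knob positions
im=bot.camera("scene")
for n in ("left_knob","right_knob"): print(n,[(round(d["score"],2),np.round(d["extent"])) for d in bot.look_for("scene",n)][:2])
b=np.load("board.npz")
for y,n in ((.201,"L"),(-.201,"R")):
  for x in (-.0136,.0083):
    w=b["m"]+b["R"]@np.array([x,y]); print(n,x,proj("scene",[w[0],w[1],.134])[0].round(1))
```

```text
FL [0.6455 0.1539] [ 94.9 102.1]
FR [ 0.6563 -0.0354] [ 93.3 -87.5]
NR [ 0.5093 -0.042 ] [-53.9 -84.4]
NL [0.4963 0.1428] [-54.8 100.9]
fL [0.6474 0.153 ] [ 96.7 101.1]
fR [ 0.6557 -0.0438] [ 92.1 -95.8]
footL [0.5425 0.1676] [ -7.  122.6]
footR [ 0.5818 -0.0694] [  16.7 -116.5]
lk [0.5307 0.2474] [-13.6 202.9]
rk [ 0.5789 -0.1531] [   8.3 -199.9]
left_knob [(0.5, array([355., 215.,  38.,  26.]))]
right_knob [(0.68, array([247., 240.,  42.,  24.]))]
L -0.0136 [368.2 206.1]
L 0.0083 [371.1 211.2]
R -0.0136 [226.9 228.1]
R 0.0083 [228.  233.7]
```

The deckle is flush at 94–95 mm, about 6 mm left of middle, and the clamp feet (about 64 mm from the pivots) still land well on both rails. The knob positions agree in both cameras. Next I'll move outside the left knob.

>>> drive_tool(
  rows=[
    {"dx": 0.9, "dy": 0.3, "dz": 0, "wx": 0, "wy": 0, "wz": 0, "hand": 0},
    {"dx": 1.7, "dy": 0.8, "dz": 0, "wx": 0, "wy": 0, "wz": 0, "hand": 0},
    {"dx": 2.5, "dy": 1.3, "dz": 0, "wx": 0, "wy": 0, "wz": 0, "hand": 0},
    {"dx": 3.2, "dy": 2, "dz": 0, "wx": 0, "wy": 0, "wz": 0, "hand": 0},
    {"dx": 3.47, "dy": 2.8, "dz": 0, "wx": 0, "wy": 0, "wz": 0, "hand": 0},
    {"dx": 3.47, "dy": 3.55, "dz": 0, "wx": 0, "wy": 0, "wz": 0, "hand": 0},
    {"dx": 3.47, "dy": 3.55, "dz": 0, "wx": 0, "wy": 0, "wz": 0, "hand": 0},
    {"dx": 3.47, "dy": 3.55, "dz": 0, "wx": 0, "wy": 0, "wz": 0, "hand": 0},
    {"dx": 3.47, "dy": 3.55, "dz": 0, "wx": 0, "wy": 0, "wz": 0, "hand": 0},
    {"dx": 3.47, "dy": 3.55, "dz": 0, "wx": 0, "wy": 0, "wz": 0, "hand": 0},
  ],
)

```text
clock: 17.75
eef_pos: [0.526, 0.2947, 0.2062]
tool_rot: [0.668, 0.744, 0.009, -0.01]
ft_force: [-0.0, -0.2, -0.2]
grip_width: -0.0001
grasp_force: 0.0
```

```bash
cat > s.py <<'E'
from h import *
o=bot.get_obs();print(o["clock"],o["eef_pos"].round(4),inb(o["eef_pos"]),o["ft_force"].round(1),o["joint_pos"].round(2));print(R.from_quat(o["tool_rot"]).as_matrix().round(3))
E
python3 s.py
python3 - <<'E'
from h import *
print("jar top",ray("top",np.array((172,278))/1.42,.09))
E
```

```text
17.75 [0.526  0.2947 0.2062] [-15.2 250.5] [-0.  -0.2 -0.2] [0.5  0.44 0.27 1.39 0.02 1.96]
[[-0.108  0.994 -0.003]
 [ 0.994  0.108  0.026]
 [ 0.027 -0.    -1.   ]]
jar top [0.49984174 0.39660038 0.09      ]
```

>>> drive_tool(
  rows=[
    {"dx": 0, "dy": 0, "dz": 0.7, "wx": 0, "wy": 0, "wz": 0, "hand": 0},
    {"dx": 0, "dy": 0, "dz": 1.4, "wx": 0, "wy": 0, "wz": 0, "hand": 0},
    {"dx": 0, "dy": 0.02, "dz": 1.85, "wx": 0, "wy": 0, "wz": 0, "hand": 0},
    {"dx": 0, "dy": 0.02, "dz": 2.0, "wx": 0, "wy": 0, "wz": 0, "hand": 0},
    {"dx": 0, "dy": 0.02, "dz": 2.0, "wx": 0, "wy": 0, "wz": 0, "hand": 0},
  ],
)

```text
clock: 18.25
eef_pos: [0.5264, 0.2973, 0.1052]
tool_rot: [0.668, 0.744, 0.008, -0.01]
ft_force: [0.2, -0.5, 0.3]
grip_width: 0.0001
grasp_force: 0.0
```

```bash
python3 s.py
python3 - <<'E'
from h import *
im=bot.camera("wrist");o=bot.get_obs()
# black ball + wrist check: dark round blob above the finger tips
g=cv2.cvtColor(im,cv2.COLOR_RGB2GRAY)
m=((g<45)*255).astype(np.uint8); m[245:]=0
n,l,s,c=cv2.connectedComponentsWithStats(m)
for i in range(1,n):
    if s[i,4]>300: print(s[i],c[i].round(1),inb(wray(o,c[i],.134)))
cv2.imwrite("pics/w7.png",im[:,:,::-1])
E
```

```text
18.25 [0.5264 0.2973 0.1052] [-14.5 253. ] [ 0.2 -0.5  0.3] [0.5  0.5  0.1  1.16 0.02 1.96]
[[-0.108  0.994 -0.005]
 [ 0.994  0.108  0.025]
 [ 0.026 -0.002 -1.   ]]
[ 377   26  167   74 7630] [458.6  63.8] [ 56.2 350.1]
```

>>> drive_tool(
  rows=[
    {"dx": -0.2, "dy": -0.01, "dz": -0.01, "wx": 0, "wy": 0, "wz": 0, "hand": 0},
    {"dx": -0.36, "dy": -0.02, "dz": -0.02, "wx": 0, "wy": 0, "wz": 0, "hand": 0},
    {"dx": -0.46, "dy": -0.02, "dz": -0.03, "wx": 0, "wy": 0, "wz": 0, "hand": 0},
    {"dx": -0.56, "dy": -0.03, "dz": -0.04, "wx": 0, "wy": 0, "wz": 0, "hand": 0},
    {"dx": -0.66, "dy": -0.03, "dz": -0.06, "wx": 0, "wy": 0, "wz": 0, "hand": 0},
    {"dx": -0.76, "dy": -0.03, "dz": -0.08, "wx": 0, "wy": 0, "wz": 0, "hand": 0},
  ],
)

```text
clock: 18.9
eef_pos: [0.5306, 0.2668, 0.1127]
tool_rot: [0.666, 0.745, 0.016, -0.014]
ft_force: [-4.9, 15.7, 12.9]
grip_width: -0.0002
grasp_force: 8.6
```

The force is outward and upward, so the tip meets the ball above its centre. I'll back off and go lower.

>>> drive_tool(
  rows=[
    {"dx": 0.2, "dy": 0, "dz": 0, "wx": 0, "wy": 0, "wz": 0, "hand": 0},
    {"dx": 0.5, "dy": 0.02, "dz": 0.06, "wx": 0, "wy": 0, "wz": 0, "hand": 0},
    {"dx": 0.6, "dy": 0.02, "dz": 0.25, "wx": 0, "wy": 0, "wz": 0, "hand": 0},
    {"dx": 0.6, "dy": 0.02, "dz": 0.5, "wx": 0, "wy": 0, "wz": 0, "hand": 0},
    {"dx": 0.6, "dy": 0.02, "dz": 0.5, "wx": 0, "wy": 0, "wz": 0, "hand": 0},
  ],
)

```text
clock: 19.4
eef_pos: [0.5257, 0.2889, 0.0807]
tool_rot: [0.668, 0.744, 0.005, -0.011]
ft_force: [-0.4, -0.2, -0.4]
grip_width: 0.0003
grasp_force: 0.0
```

```bash
python3 s.py
```

```text
19.4 [0.5257 0.2889 0.0807] [-15.8 244.7] [-0.4 -0.2 -0.4] [0.49 0.52 0.06 1.1  0.02 1.95]
[[-0.108  0.994 -0.009]
 [ 0.994  0.108  0.023]
 [ 0.023 -0.006 -1.   ]]
```

>>> drive_tool(
  rows=[
    {"dx": -0.2, "dy": 0.02, "dz": 0, "wx": 0, "wy": 0, "wz": 0, "hand": 0},
    {"dx": -0.3, "dy": 0.02, "dz": -0.02, "wx": 0, "wy": 0, "wz": 0, "hand": 0},
    {"dx": -0.4, "dy": 0.01, "dz": -0.04, "wx": 0, "wy": 0, "wz": 0, "hand": 0},
    {"dx": -0.5, "dy": 0.01, "dz": -0.08, "wx": 0, "wy": 0, "wz": 0, "hand": 0},
    {"dx": -0.6, "dy": 0.01, "dz": -0.12, "wx": 0, "wy": 0, "wz": 0, "hand": 0},
  ],
)

```text
clock: 19.9
eef_pos: [0.5316, 0.2644, 0.0923]
tool_rot: [0.667, 0.745, 0.013, -0.013]
ft_force: [-6.8, 12.4, 9.8]
grip_width: -0.0002
grasp_force: 6.6
```

Resolved along the lever, the tangential push is only about 4 N: friction on the ball holds it back. I'll push in and upward along the knob's arc.

>>> drive_tool(
  rows=[
    {"dx": -0.08, "dy": -0.03, "dz": -0.08, "wx": 0, "wy": 0, "wz": 0, "hand": 0},
    {"dx": -0.16, "dy": -0.04, "dz": -0.16, "wx": 0, "wy": 0, "wz": 0, "hand": 0},
    {"dx": -0.26, "dy": -0.05, "dz": -0.22, "wx": 0, "wy": 0, "wz": 0, "hand": 0},
    {"dx": -0.36, "dy": -0.05, "dz": -0.28, "wx": 0, "wy": 0, "wz": 0, "hand": 0},
  ],
)

```text
clock: 20.3
eef_pos: [0.5329, 0.2428, 0.1051]
tool_rot: [0.668, 0.744, 0.011, -0.01]
ft_force: [2.4, 4.1, 1.7]
grip_width: -0.0001
grasp_force: 1.9
```

```bash
python3 s.py
python3 - <<'E'
from h import *
im=bot.camera("top");cv2.imwrite("pics/t3.png",im[:,:,::-1])
im=bot.camera("scene");cv2.imwrite("pics/s3.png",im[:,:,::-1])
# dark ball in scene near predicted positions
g=cv2.cvtColor(im,cv2.COLOR_RGB2GRAY)
n,l,s,c=cv2.connectedComponentsWithStats(((g[190:235,320:400]<45)*255).astype(np.uint8))
for i in range(1,n):
    if s[i,4]>15: print(s[i]+[320,190,0,0,0],(c[i]+[320,190]).round(1))
b=np.load("board.npz")
for a in (0,.2,.4,.6,.8,1.2):
    y=.1485+.09*np.sin(.65-a);z=.062+.09*np.cos(.65-a);w=b["m"]+b["R"]@np.array([-.0136,y]);print(a,proj("scene",[w[0],w[1],z])[0].round(1))
E
```

```text
20.3 [0.5329 0.2428 0.1051] [-11.7 198.2] [2.4 4.1 1.7] [0.41 0.47 0.03 1.13 0.03 1.88]
[[-0.108  0.994  0.001]
 [ 0.994  0.108  0.03 ]
 [ 0.029  0.004 -1.   ]]
[355 190  29  22 330] [367.5 199.6]
[328 216  11  11  52] [332.4 221.4]
0 [368.8 206.1]
0.2 [364.1 204.4]
0.4 [358.8 203.6]
0.6 [352.8 203.8]
0.8 [346.7 205. ]
1.2 [334.8 210.1]
```

It is swinging: the force is down to 4 N at about 0.37 rad. I'll continue past centre.

>>> drive_tool(
  rows=[
    {"dx": -0.12, "dy": -0.02, "dz": -0.05, "wx": 0, "wy": 0, "wz": 0, "hand": 0},
    {"dx": -0.24, "dy": -0.03, "dz": -0.08, "wx": 0, "wy": 0, "wz": 0, "hand": 0},
    {"dx": -0.36, "dy": -0.04, "dz": -0.1, "wx": 0, "wy": 0, "wz": 0, "hand": 0},
    {"dx": -0.48, "dy": -0.05, "dz": -0.12, "wx": 0, "wy": 0, "wz": 0, "hand": 0},
    {"dx": -0.6, "dy": -0.05, "dz": -0.12, "wx": 0, "wy": 0, "wz": 0, "hand": 0},
    {"dx": -0.72, "dy": -0.06, "dz": -0.12, "wx": 0, "wy": 0, "wz": 0, "hand": 0},
    {"dx": -0.72, "dy": -0.06, "dz": -0.12, "wx": 0, "wy": 0, "wz": 0, "hand": 0},
  ],
)

```text
clock: 21.1
eef_pos: [0.5317, 0.2044, 0.1077]
tool_rot: [0.668, 0.744, 0.008, -0.01]
ft_force: [-0.1, 0.2, -0.8]
grip_width: -0.0001
grasp_force: 0.0
```

```bash
python3 s.py
cat > k.py <<'E'
from h import *
im=bot.camera("scene"); g=cv2.cvtColor(im,cv2.COLOR_RGB2GRAY)
b=np.load("board.npz")
for n,bx,sg in (("L",-.0136,1),("R",.0083,-1)):
    r=[]
    for a in np.arange(-.1,1.41,.1):   # darkness of the ball disc at each lever angle
        y=sg*(.147+.09*np.sin(.65-a))+.0015;z=.062+.09*np.cos(.65-a);w=b["m"]+b["R"]@np.array([bx,y]);p=proj("scene",[w[0],w[1],z])[0].round().astype(int)
        r.append(int(g[p[1]-2:p[1]+3,p[0]-2:p[0]+3].mean()))
    print(n,dict(zip(np.arange(-.1,1.41,.1).round(1).tolist(),r)))
E
python3 k.py
```

```text
21.1 [0.5317 0.2044 0.1077] [-15.3 159.9] [-0.1  0.2 -0.8] [0.35 0.44 0.   1.13 0.03 1.82]
[[-0.107  0.994 -0.004]
 [ 0.994  0.107  0.025]
 [ 0.026 -0.001 -1.   ]]
L {-0.1: 188, 0.0: 188, 0.1: 170, 0.2: 93, 0.3: 73, 0.4: 39, 0.5: 14, 0.6: 34, 0.7: 78, 0.8: 97, 0.9: 101, 1.0: 85, 1.1: 31, 1.2: 20, 1.3: 27, 1.4: 75}
R {-0.1: 32, 0.0: 20, 0.1: 21, 0.2: 53, 0.3: 65, 0.4: 70, 0.5: 73, 0.6: 89, 0.7: 158, 0.8: 181, 0.9: 182, 1.0: 175, 1.1: 151, 1.2: 179, 1.3: 181, 1.4: 181}
```

The left lever shows at 1.2: snapped shut. I'll lift and cross to the outside of the right knob.

>>> drive_tool(
  rows=[
    {"dx": 0.1, "dy": 0, "dz": -0.8, "wx": 0, "wy": 0, "wz": 0, "hand": 0},
    {"dx": 0.1, "dy": 0, "dz": -1.7, "wx": 0, "wy": 0, "wz": 0, "hand": 0},
    {"dx": -0.3, "dy": 0, "dz": -2.2, "wx": 0, "wy": 0, "wz": 0, "hand": 0},
    {"dx": -1.2, "dy": 0, "dz": -2.2, "wx": 0, "wy": 0, "wz": 0, "hand": 0},
    {"dx": -2.1, "dy": 0, "dz": -2.2, "wx": 0, "wy": 0, "wz": 0, "hand": 0},
    {"dx": -3, "dy": 0, "dz": -2.2, "wx": 0, "wy": 0, "wz": 0, "hand": 0},
    {"dx": -3.9, "dy": 0, "dz": -2.2, "wx": 0, "wy": 0, "wz": 0, "hand": 0},
    {"dx": -4.8, "dy": 0.13, "dz": -2.2, "wx": 0, "wy": 0, "wz": 0, "hand": 0},
    {"dx": -5.7, "dy": 0.13, "dz": -2.2, "wx": 0, "wy": 0, "wz": 0, "hand": 0},
    {"dx": -6.6, "dy": 0.13, "dz": -2.2, "wx": 0, "wy": 0, "wz": 0, "hand": 0},
    {"dx": -7.4, "dy": 0.13, "dz": -2.2, "wx": 0, "wy": 0, "wz": 0, "hand": 0},
    {"dx": -8.21, "dy": 0.13, "dz": -2.2, "wx": 0, "wy": 0, "wz": 0, "hand": 0},
    {"dx": -8.21, "dy": 0.13, "dz": -2.2, "wx": 0, "wy": 0, "wz": 0, "hand": 0},
    {"dx": -8.21, "dy": 0.13, "dz": -2.2, "wx": 0, "wy": 0, "wz": 0, "hand": 0},
    {"dx": -8.21, "dy": 0.13, "dz": -2.2, "wx": 0, "wy": 0, "wz": 0, "hand": 0},
    {"dx": -8.21, "dy": 0.13, "dz": -2.2, "wx": 0, "wy": 0, "wz": 0, "hand": 0},
  ],
)

```text
clock: 22.75
eef_pos: [0.5834, -0.203, 0.2074]
tool_rot: [0.667, 0.745, 0.009, -0.01]
ft_force: [-0.8, -0.1, 0.3]
grip_width: -0.0001
grasp_force: 0.0
```

```bash
python3 s.py; python3 k.py; python3 m.py | tail -8
```

```text
22.75 [ 0.5834 -0.203   0.2074] [   9.5 -250. ] [-0.8 -0.1  0.3] [-0.35  0.49  0.35  1.44  0.02  1.11]
[[-0.11   0.994 -0.003]
 [ 0.994  0.11   0.026]
 [ 0.027 -0.    -1.   ]]
L {-0.1: 187, 0.0: 187, 0.1: 186, 0.2: 187, 0.3: 187, 0.4: 185, 0.5: 185, 0.6: 179, 0.7: 132, 0.8: 94, 0.9: 103, 1.0: 107, 1.1: 41, 1.2: 19, 1.3: 45, 1.4: 145}
R {-0.1: 21, 0.0: 20, 0.1: 21, 0.2: 53, 0.3: 65, 0.4: 69, 0.5: 73, 0.6: 89, 0.7: 157, 0.8: 181, 0.9: 181, 1.0: 174, 1.1: 150, 1.2: 179, 1.3: 180, 1.4: 180}
y 85 []
y 75 [('rise', 68)]
y 60 [('rise', 68)]
y 45 [('rise', 70)]
y -45 [('rise', 68)]
y -60 [('fall', 46), ('rise', 48), ('fall', 50), ('rise', 66)]
y -75 []
y -80 []
```

>>> drive_tool(
  rows=[
    {"dx": -0.06, "dy": 0, "dz": 0.8, "wx": 0, "wy": 0, "wz": 0, "hand": 0},
    {"dx": -0.06, "dy": 0, "dz": 1.6, "wx": 0, "wy": 0, "wz": 0, "hand": 0},
    {"dx": -0.06, "dy": 0, "dz": 2.2, "wx": 0, "wy": 0, "wz": 0, "hand": 0},
    {"dx": -0.06, "dy": 0, "dz": 2.4, "wx": 0, "wy": 0, "wz": 0, "hand": 0},
    {"dx": -0.06, "dy": 0, "dz": 2.4, "wx": 0, "wy": 0, "wz": 0, "hand": 0},
  ],
)

```text
clock: 23.35
eef_pos: [0.5821, -0.2033, 0.0858]
tool_rot: [0.667, 0.745, 0.008, -0.012]
ft_force: [0.0, -0.8, -0.6]
grip_width: -0.0
grasp_force: 0.0
```

```bash
python3 s.py
```

```text
23.35 [ 0.5821 -0.2033  0.0858] [   8.2 -250.1] [ 0.  -0.8 -0.6] [-0.35  0.56  0.14  1.17  0.02  1.11]
[[-0.109  0.994 -0.007]
 [ 0.994  0.109  0.027]
 [ 0.028 -0.003 -1.   ]]
```

>>> drive_tool(
  rows=[
    {"dx": 0.25, "dy": 0.01, "dz": 0, "wx": 0, "wy": 0, "wz": 0, "hand": 0},
    {"dx": 0.42, "dy": 0.02, "dz": 0, "wx": 0, "wy": 0, "wz": 0, "hand": 0},
    {"dx": 0.52, "dy": 0.02, "dz": -0.03, "wx": 0, "wy": 0, "wz": 0, "hand": 0},
    {"dx": 0.62, "dy": 0.03, "dz": -0.1, "wx": 0, "wy": 0, "wz": 0, "hand": 0},
    {"dx": 0.72, "dy": 0.03, "dz": -0.18, "wx": 0, "wy": 0, "wz": 0, "hand": 0},
    {"dx": 0.82, "dy": 0.04, "dz": -0.26, "wx": 0, "wy": 0, "wz": 0, "hand": 0},
    {"dx": 0.92, "dy": 0.04, "dz": -0.33, "wx": 0, "wy": 0, "wz": 0, "hand": 0},
    {"dx": 1.02, "dy": 0.05, "dz": -0.38, "wx": 0, "wy": 0, "wz": 0, "hand": 0},
  ],
)

```text
clock: 24.15
eef_pos: [0.5804, -0.1541, 0.1082]
tool_rot: [0.668, 0.744, 0.009, -0.009]
ft_force: [-0.6, -4.1, 0.1]
grip_width: -0.0002
grasp_force: 2.1
```

Same behaviour as on the left. I'll continue past centre.

>>> drive_tool(
  rows=[
    {"dx": 0.12, "dy": 0.01, "dz": -0.03, "wx": 0, "wy": 0, "wz": 0, "hand": 0},
    {"dx": 0.24, "dy": 0.01, "dz": -0.05, "wx": 0, "wy": 0, "wz": 0, "hand": 0},
    {"dx": 0.36, "dy": 0.02, "dz": -0.06, "wx": 0, "wy": 0, "wz": 0, "hand": 0},
    {"dx": 0.48, "dy": 0.02, "dz": -0.06, "wx": 0, "wy": 0, "wz": 0, "hand": 0},
    {"dx": 0.6, "dy": 0.03, "dz": -0.06, "wx": 0, "wy": 0, "wz": 0, "hand": 0},
    {"dx": 0.72, "dy": 0.03, "dz": -0.06, "wx": 0, "wy": 0, "wz": 0, "hand": 0},
    {"dx": 0.78, "dy": 0.03, "dz": -0.06, "wx": 0, "wy": 0, "wz": 0, "hand": 0},
    {"dx": 0.78, "dy": 0.03, "dz": -0.06, "wx": 0, "wy": 0, "wz": 0, "hand": 0},
  ],
)

```text
clock: 24.95
eef_pos: [0.5772, -0.1141, 0.1112]
tool_rot: [0.667, 0.745, 0.009, -0.011]
ft_force: [-0.2, 0.5, 0.5]
grip_width: 0.0001
grasp_force: 0.0
```

```bash
python3 s.py; python3 k.py
```

```text
24.95 [ 0.5772 -0.1141  0.1112] [   9.1 -160.8] [-0.2  0.5  0.5] [-0.21  0.48  0.08  1.18  0.03  1.25]
[[-0.109  0.994 -0.004]
 [ 0.994  0.109  0.027]
 [ 0.027 -0.001 -1.   ]]
L {-0.1: 186, 0.0: 185, 0.1: 185, 0.2: 186, 0.3: 186, 0.4: 184, 0.5: 184, 0.6: 178, 0.7: 131, 0.8: 94, 0.9: 103, 1.0: 106, 1.1: 41, 1.2: 18, 1.3: 44, 1.4: 144}
R {-0.1: 92, 0.0: 75, 0.1: 44, 0.2: 42, 0.3: 44, 0.4: 26, 0.5: 24, 0.6: 34, 0.7: 55, 0.8: 126, 0.9: 173, 1.0: 156, 1.1: 47, 1.2: 19, 1.3: 29, 1.4: 115}
```

Both levers read 1.2. I'll lift clear and do a final check.

>>> drive_tool(
  rows=[
    {"dx": -0.1, "dy": 0, "dz": -0.8, "wx": 0, "wy": 0, "wz": 0, "hand": 0},
    {"dx": -0.1, "dy": 0, "dz": -1.7, "wx": 0, "wy": 0, "wz": 0, "hand": 0},
    {"dx": -0.5, "dy": -0.8, "dz": -2.4, "wx": 0, "wy": 0, "wz": 0, "hand": 0},
    {"dx": -1, "dy": -1.6, "dz": -2.6, "wx": 0, "wy": 0, "wz": 0, "hand": 0},
    {"dx": -1.5, "dy": -2.4, "dz": -2.6, "wx": 0, "wy": 0, "wz": 0, "hand": 0},
    {"dx": -2, "dy": -3.2, "dz": -2.6, "wx": 0, "wy": 0, "wz": 0, "hand": 0},
    {"dx": -2.4, "dy": -4, "dz": -2.6, "wx": 0, "wy": 0, "wz": 0, "hand": 0},
    {"dx": -2.4, "dy": -4, "dz": -2.6, "wx": 0, "wy": 0, "wz": 0, "hand": 0},
    {"dx": -2.4, "dy": -4, "dz": -2.6, "wx": 0, "wy": 0, "wz": 0, "hand": 0},
  ],
)

```text
clock: 25.9
eef_pos: [0.3915, -0.2601, 0.2388]
tool_rot: [0.669, 0.743, 0.009, -0.01]
ft_force: [1.0, -0.6, 0.3]
grip_width: -0.0002
grasp_force: 0.0
```

```bash
python3 k.py; sed -i 's/xs=np.arange(45,105,1.)/xs=np.arange(30,125,1.)/' m.py; python3 m.py
python3 - <<'E'
from h import *
bot.camera("top")
for t in ("pot","block","jar","deckle"): print(t,[(round(d["score"],2),np.round(d["extent"])) for d in bot.look_for("top",t)][:2])
E
```

```text
L {-0.1: 183, 0.0: 183, 0.1: 182, 0.2: 183, 0.3: 183, 0.4: 181, 0.5: 181, 0.6: 176, 0.7: 129, 0.8: 93, 0.9: 102, 1.0: 104, 1.1: 40, 1.2: 19, 1.3: 44, 1.4: 142}
R {-0.1: 165, 0.0: 122, 0.1: 53, 0.2: 56, 0.3: 63, 0.4: 67, 0.5: 71, 0.6: 87, 0.7: 153, 0.8: 177, 0.9: 177, 1.0: 153, 1.1: 47, 1.2: 19, 1.3: 28, 1.4: 112}
26.0 [ 0.3928 -0.2592  0.2385] [ 0.3  0.3 -0.4] [-184.4 -293.5]
y 85 [('fall', 114)]
y 75 [('rise', 70), ('fall', 116)]
y 60 [('rise', 70), ('fall', 114)]
y 45 [('rise', 68), ('fall', 116)]
y -45 [('rise', 70), ('fall', 116)]
y -60 [('rise', 66), ('fall', 116)]
y -75 [('fall', 116)]
y -80 [('fall', 116)]
pot [(0.6, array([204., 221.,  22.,  19.]))]
block [(0.68, array([335., 212.,  27.,  17.]))]
jar [(0.88, array([126., 198.,  32.,  29.])), (0.57, array([264., 166.,  73.,  63.]))]
deckle [(0.96, array([394., 284.,  87.,  93.])), (0.89, array([166., 290.,  60.,  76.]))]
```

Run:
```python
from h import *
im=bot.camera("scene");g=cv2.cvtColor(im,cv2.COLOR_RGB2GRAY);b=np.load("board.npz")
for n,bx,sg in (("L",-.0136,1),("R",.0083,-1)):
    P=[]
    for a in (1.15,1.2,1.24,1.28):
        w=b["m"]+b["R"]@np.array([bx,sg*(.147+.09*np.sin(.65-a))+.0015]);P.append(proj("scene",[w[0],w[1],.062+.09*np.cos(.65-a)])[0])
    c0=P[1].round().astype(int);s=g[c0[1]-9:c0[1]+10,c0[0]-9:c0[0]+10];m=(s<50).astype(np.uint8)
    k,l,st,c=cv2.connectedComponentsWithStats(m);i=1+np.argmax(st[1:,4]);print(n,st[i],(c[i]+c0-9).round(1),np.round(P,1).tolist())
```

```text
L [ 5  6  9  9 64] [335.1 210.8] [[336.2, 209.3], [334.8, 210.1], [333.7, 210.8], [332.6, 211.5]]
R [ 5  6  9  9 70] [266.  226.9] [[264.6, 226.1], [266.1, 226.5], [267.2, 226.8], [268.3, 227.2]]
```

Both levers sit at about 1.2, with rails under the feet. I'll hand in.

```bash
python3 -c "
from workcell import bot
print(bot.job_done())"
```

```text
the job is handed in; nothing more can be done
None
```

The job is handed in at about 26 s: the deckle sits flush against the fence (about 6 mm left of centre), both clamps read about 1.2 rad (snapped shut on the side rails), and the pot, block and jar have not moved; I did not re-check the roller, brush and bowl.

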